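Return the handheld heart recorder to its charging clip

TASK

Take the full-size handheld heart recorder (the one that is both wide and tall) out of the desk rack and press its thin lower edge fully home into the larger of the two sprung charging clips, so that it stands there upright, centred along the jaws, and let go. Either face may be forward. Leave the other two handhelds standing in the rack.

Things in the scene. Friction and masses are not known exactly. Their poses are not given: they have to be found in the camera images.
- recorder_grip (a point): Heart recorder: white slab 12 mm thick (x), 64 wide (y), 58 high, on a grey blade 6 thick, 56 wide, 32 high; 90 mm tall, about 110 g, front and back equivalent. Stands blade down in an aluminium rack's groove, 16 mm deep (rack top 22 mm over the table). Point: centre of the white slab, 61 mm above the blade's lower edge, 29 below the top. z up; pinch along x here, from above.
- clip_seat (a point): Larger clip: white base 84 x 82 mm, fixed; two steel spring jaws 70 mm long. Point: centre of the floor between them, 20 mm above the table; the blade's edge rests on it when home. x across the jaws, y along, z up. Jaws 2 mm apart, upright to 16 mm above this point, then flared to a mouth 27 mm wide at 31 mm; each yields 12 mm. Pushing in takes 5 to 20 N. The clip with 40 mm jaws is not it.
- narrow_grip (a point): Narrow handheld in the same rack, 12 mm thick, 36 wide, 90 tall, with the same kind of blade: leave it. Point: centre of its white slab, 61 mm above its lower edge. The three handhelds stand in one row, edge to edge, 95 mm between centres, in any order.
- short_grip (a point): Short handheld in the same rack, 12 mm thick, 64 wide, 60 tall, with the same kind of blade: leave it. Point: centre of its white slab, 46 mm above its lower edge.
There are look-alikes about, which are no part of the job. Leave any pink or red look-alike of the part that bears recorder_grip alone.

How it is judged:
By the outcome, as a careful person would: the job done as asked, in the order asked, and still so for the second after the job is handed in, with the robot touching nothing.
It also fails if it takes over 42 s, if anything falls off the work surface, if the arm or the gripper's body presses on something with over 40 N, if the wrist force passes 120 N, or if a joint passes its speed limit or range.

ROBOT

A 6-joint arm with a two-finger parallel gripper is mounted at the origin on the work surface. World frame = base frame: x ahead of the robot, y to its left, z up, the work surface at z = 0. Lengths are in m, angles in rad, forces in N, time in s.
With the tool pointing down it reaches from about 0.3 to 0.775 m from the base axis. Payload 14.6 kg.
Tool frame: the origin (TCP) lies at the very end of the fingers, on their centre line; the grasp point (between the pads) lies 19 mm behind it; z points along the fingers, y is the direction in which the jaws open and shut (so a half turn about z gives the same grasp; the last joint's range is limited). The gripper opens to 85 mm and grips with 20 to 120 N. Pads are 22 mm wide; open, the fingers measure 114 mm over their backs; the gripper's body (76 mm by 85 mm) begins 54 mm behind the grasp point. The pads swing forward as they close: fully open they stand 13 mm farther back than shut.
Start: joints at [1.194, 0.3, 1.521, -0, 1.321, -0.067], TCP at [0.168, 0.524, 0.231] pointing down, gripper open.
Joint ranges: [-3.03, 3.03], [-0.79, 2.21], [0.23, 2.52], [-1.04, 4.18], [0, 3.07], [-2.55, 2.55]. Speed limits (rad/s): [2.22, 2.22, 2.57, 3.14, 3.14, 3.14].

INTERFACE

Orientations are given as a unit quaternion [x, y, z, w].
In Python, from bench import env, get_image, camera_params, boxes_of gives the robot as it stands.
- The arm moves only by the tool servo_tool, never from a script. Its argument "deltas" is text: rows parted by semicolons, each of 5 numbers parted by spaces: the shift along the tool's x, y, z in mm, then the turn about the tool's z in degrees, then the opening in per cent of the stroke, from 0 (shut) to 100 (fully open). In form: x y z roll fingers; .... A call has 1 to 8 rows; each row is the pose to reach, as a shift and turn from the pose commanded when the call began, along the tool's axes at that moment; what a row does not reach only later rows make up. A row lasts 1/8 s, in which the tool goes at most 62.5 mm and 10.7 degrees, less where a joint would pass 70% of its speed; a pose out of reach is approached as far as the arm can. A call with a gripper value outside its range is refused whole. The fingers move at their own pace and stop on an object; "grip_force" is the grip in N (left out, the last holds). Time passes only in rows, so rows that repeat a pose let the fingers close. It gives the time, the measured TCP pose, the force and the opening at its end, in the units of the state.
- env.read_state(): the state, without advancing time (a new reading comes with each control period).
- get_image(name): name is "scene" or "side" or "wrist"; returns the picture (480x640x3 uint8, blue, green, red); there is no depth.
- camera_params(name): a dict with "fovy" (degrees; the focal length in pixels is half the picture's height over the tangent of half this angle, whatever the lens; pixels are square), "cx", "cy" (the principal point, pixels), "distortion" ([k1, k2, p1, p2, k3] as OpenCV has them; the pictures are not rectified), "world_from_camera" (4x4, takes a point from camera to world coordinates); the wrist camera has in their place "hand_eye" (4x4, takes a point from camera to tool coordinates, whose origin is the TCP and whose axes are the flange's). Camera axes: x right, y up, looking along -z (the intrinsics and any distortion apply to the point x, -y, -z); pixel columns grow to the right and rows downward; lengths in m; the calibration is good to about 2 mm. A picture is of the moment at which its call begins: read the wrist's pose just before it. camera_params takes no time and is no camera call.
- env.finish_job(): hands the job in, once; it reports no verdict.
Trained networks look in the newest picture that a camera, given by its name, has taken for a name from the list of things; names that differ only in an ending like _2 or _b are one class to them, and where a whole thing is asked for, a point or a joint stands for the part that bears it (a point fixed in the world has none). Each returns a list of dicts, best first, with "conf" (0 to 1); they miss things now and then, are a little off and sometimes report something else, mostly with a low value. They report only what shows in the picture. A call takes as long as a camera call. They do not tell look-alikes from the thing itself.
- boxes_of(camera, label): "position" ([x, y, z] in m, in world coordinates, good to about 4 mm: the middle of the surface that is visible of it).
The state is a dict: "clock": time; "qpos": joint angles; "joint_vel": joint speeds; "effort": joint torques, N m; "tcp_pos": TCP position; "ee_rot": TCP orientation; "wrist_force": force on the tool from outside, world axes, zero at the start; "ft_torque": the same for the moment, N m; "width": opening from 0.0 (shut) to 1.0 (fully open).
Only numpy, scipy, OpenCV 4.12 (cv2) and the standard library are available. Lean on these libraries where they do the work, as an engineer would, in place of code of your own. Each camera call takes 0.05 s, during which the arm holds its last target.

## Working session

There is one attempt and no reset: what is moved stays moved. The work goes in short steps, Python scripts to look and compute and a tool call to move; the robot and the scene stay as the last step left them, time stands still between calls to the robot, and variables do not carry over. Pictures are saved under pics/ and viewed, and the job is handed in when it is done.

Besides the shell and the picture viewer there is one more tool, called after "Request:" by a JSON object that holds its "method" and its "body". servo_tool: Moves the arm, as the interface text tells. Its arguments: {"type":"object","properties":{"deltas":{"type":"string"},"grip_force":{"type":"number"}},"required":["deltas"]}

```bash
mkdir -p pics; ls; python3 - <<'E'
from bench import env,get_image,camera_params,boxes_of
import cv2,numpy as np
s=env.read_state();print(s)
for n in("scene","side"):
    im=get_image(n);cv2.imwrite(f"pics/{n}0.png",im)
    p=camera_params(n);print(n,p)
    for l in("recorder_grip","narrow_grip","short_grip","clip_seat"):
        for b in boxes_of(n,l)[:4]:print(n,l,b)
print(camera_params("wrist"))
print(env.read_state()["clock"])
E
```

```text
pics
{'clock': 0.0, 'qpos': array([ 1.19439388e+00,  3.00491041e-01,  1.52157569e+00,  1.11516937e-05,
        1.32071333e+00, -6.65998592e-02]), 'joint_vel': array([ 0.00108892, -0.00125172,  0.00122978,  0.00054115,  0.00302108,
       -0.00101161]), 'effort': array([-1.59835745e-03, -5.43496227e+01, -3.61799490e+01, -1.40644065e-04,
        3.96683303e-03,  7.32001195e-05]), 'tcp_pos': array([0.16759282, 0.52359837, 0.23071266]), 'ee_rot': array([ 1.54283917e-01,  9.88026376e-01, -5.78013518e-04, -1.35703277e-04]), 'wrist_force': array([-0.18420197, -0.650957  ,  0.05481349]), 'ft_torque': array([ 0.03510855, -0.00058382, -0.02601309]), 'width': 0.9966950121991215}
scene {'fovy': 56.77705568916219, 'cx': 321.3739711909906, 'cy': 236.22321450326243, 'distortion': array([-0.03871663,  0.        ,  0.        ,  0.        ,  0.        ]), 'world_from_camera': array([[ 0.54673943, -0.48842663,  0.68008487,  1.10865194],
       [ 0.83703734,  0.29837837, -0.45862713, -0.35192772],
       [ 0.02108308,  0.82000596,  0.57196654,  0.57432465],
       [ 0.        ,  0.        ,  0.        ,
[... 1125 characters left out ...]
 [0.4892, 0.2206, 0.0691], 'conf': 0.82}
side short_grip {'position': [0.4758, 0.1171, 0.0616], 'conf': 0.87}
side clip_seat {'position': [0.4392, -0.2191, 0.0306], 'conf': 0.66}
{'fovy': 64.80130701363186, 'cx': 323.913223055877, 'cy': 245.496509628228, 'distortion': array([-0.02702037,  0.        ,  0.        ,  0.        ,  0.        ]), 'hand_eye': array([[-7.54567055e-04,  9.47149938e-01,  3.20790315e-01,
         8.44590589e-02],
       [ 9.99999711e-01,  7.43771904e-04,  1.56187149e-04,
         2.02143647e-04],
       [-9.06621751e-05,  3.20790340e-01, -9.47150225e-01,
        -1.42990015e-01],
       [ 0.00000000e+00,  0.00000000e+00,  0.00000000e+00,
         1.00000000e+00]])}
0.5
```

View pics/scene0.png

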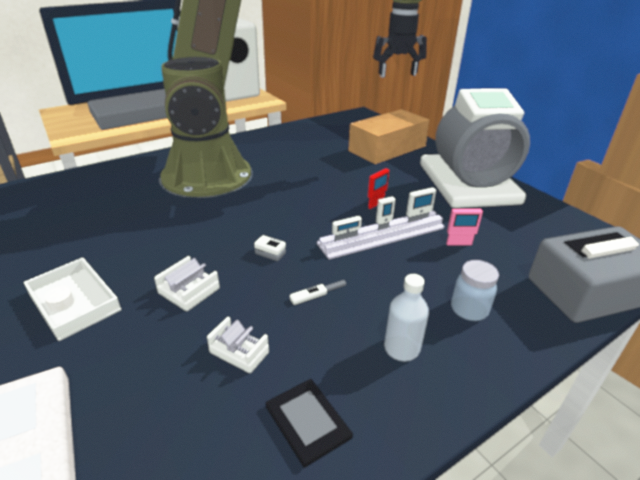

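View pics/side0.png

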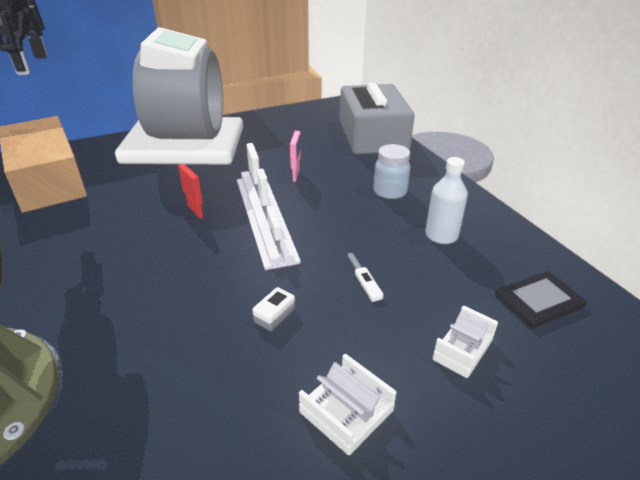

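```bash
cat > h.py <<'E'
from bench import env,get_image,camera_params,boxes_of
import cv2,numpy as np
from scipy.spatial.transform import Rotation as R
def intr(p):
    f=240/np.tan(np.radians(p["fovy"])/2)
    return np.array([[f,0,p["cx"]],[0,f,p["cy"]],[0,0,1]]),np.array(p["distortion"])
def pose(n,s=None):
    p=camera_params(n)
    if n=="wrist":
        s=s or env.read_state();T=np.eye(4);T[:3,:3]=R.from_quat(s["ee_rot"]).as_matrix();T[:3,3]=s["tcp_pos"]
        return p,T@p["hand_eye"]
    return p,p["world_from_camera"]
F=np.diag([1,-1,-1])
def proj(n,X,s=None):
    p,T=pose(n,s);K,d=intr(p);X=np.atleast_2d(X).astype(float)
    Xc=(X-T[:3,3])@T[:3,:3]@F
    return cv2.projectPoints(Xc,np.zeros(3),np.zeros(3),K,d)[0][:,0]
def ray(n,uv,z,s=None):
    p,T=pose(n,s);K,d=intr(p)
    q=cv2.undistortPoints(np.array(uv,float).reshape(-1,1,2),K,d)[:,0]
    D=np.c_[q,np.ones(len(q))]@F@T[:3,:3].T
    return T[:3,3]+D*((z-T[2,3])/D[:,2])[:,None]
E
python3 - <<'E'
from h import *
np.set_printoptions(precision=3,suppress=True)
print("rack",ray("scene",[[322,254],[443,228]],0.0),ray("side",[[266,265],[298,262],[238,178]],0.02))
print("pos tool monitor base",ray("side",[[118,158],[232,165],[243,122],[140,118]],0.02),ray("scene",[[421,155],[468,208],[524,195]],0.02))
print("monitor top",ray("side",[[140,45],[198,57]],0.15))
for n in("scene","side"):print(n,proj(n,[[.45,-.21,.02],[.505,.31,.067]]))
print("bigclip side corners z~.03",ray("side",[[349,448],[393,403],[301,405],[344,358]],0.03))
print("box",ray("side",[[15,208],[84,192],[60,120],[0,127]],0.05))
print(ray("scene",[[187,275],[238,337]],.04))
E
```

```text
rack [[0.482 0.073 0.   ]
 [0.547 0.372 0.   ]] [[0.437 0.073 0.02 ]
 [0.487 0.058 0.02 ]
 [0.479 0.36  0.02 ]]
pos tool monitor base [[0.264 0.553 0.02 ]
 [0.483 0.419 0.02 ]
 [0.574 0.626 0.02 ]
 [0.341 0.759 0.02 ]] [[0.249 0.582 0.02 ]
 [0.536 0.465 0.02 ]
 [0.567 0.643 0.02 ]]
monitor top [[0.394 0.937 0.15 ]
 [0.512 0.766 0.15 ]]
scene [[186.573 284.442]
 [415.517 202.535]]
side [[356.236 400.334]
 [256.266 165.766]]
bigclip side corners z~.03 [[ 0.411 -0.265  0.03 ]
 [ 0.484 -0.237  0.03 ]
 [ 0.385 -0.195  0.03 ]
 [ 0.462 -0.154  0.03 ]]
box [[0.076 0.369 0.05 ]
 [0.191 0.376 0.05 ]
 [0.16  0.75  0.05 ]
 [0.031 0.765 0.05 ]]
[[ 0.449 -0.205  0.04 ]
 [ 0.638 -0.189  0.04 ]]
```

```bash
python3 - <<'E'
import cv2
a=cv2.imread("pics/side0.png");b=cv2.imread("pics/scene0.png")
cv2.imwrite("pics/c1.png",cv2.resize(a[335:465,280:420],None,fx=4,fy=4,interpolation=2))
cv2.imwrite("pics/c2.png",cv2.resize(b[160:270,300:490],None,fx=4,fy=4,interpolation=2))
E
```

```text
(no output)
```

View pics/c1.png

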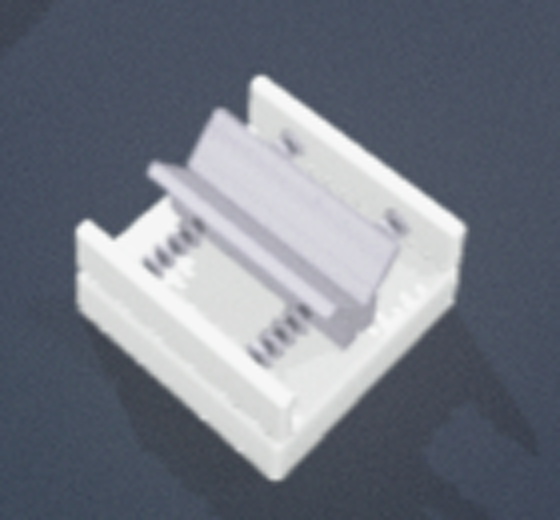

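View pics/c2.png

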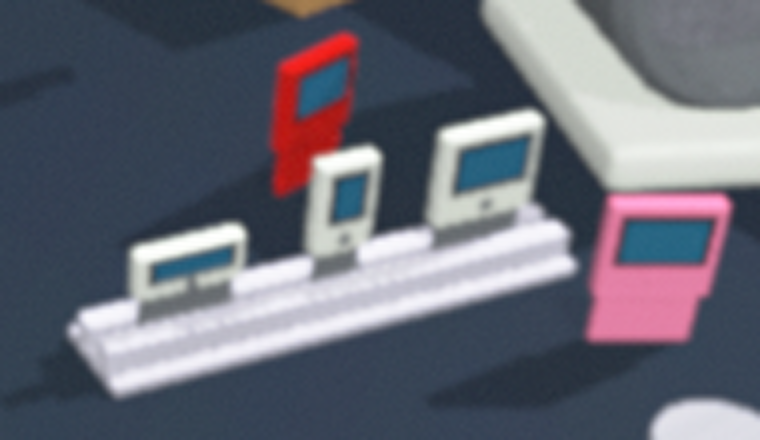

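Request:
{"method": "servo_tool", "body": {"deltas": "-40 -30 0 10 100; -90 -60 0 20 100; -140 -90 0 30 100; -180 -110 0 40 100; -230 -120 0 50 100; -280 -115 0 60 100; -330 -105 0 70 60; -385 -100 0 80 45"}}

```text
clock: 1.5
tcp_pos: [0.5055, 0.3109, 0.2314]
ee_rot: [0.755, 0.656, 0.0, 0.0]
wrist_force: [0.3, 0.2, 0.3]
width: 0.607
```

```bash
python3 - <<'E'
from h import *
s=env.read_state();im=get_image("wrist");cv2.imwrite("pics/w1.png",im)
print(s["clock"],s["tcp_pos"],s["ee_rot"],s["width"],s["qpos"])
for l in("recorder_grip","narrow_grip"):
  for b in boxes_of("wrist",l)[:3]:print(l,b,proj("wrist",b["position"],s))
E
```

```text
1.5 [0.5054601  0.31086653 0.23141679] [7.55080803e-01 6.55631703e-01 2.26191346e-04 5.66371659e-07] 0.6073517732779885 [4.89629677e-01 3.96810253e-01 1.39083256e+00 1.02404987e-04
 1.35350865e+00 6.30366063e-01]
recorder_grip {'position': [0.6093, 0.3625, 0.0805], 'conf': 0.87} [[452.80723395 142.45729147]]
recorder_grip {'position': [0.3798, 0.3107, 0.0722], 'conf': 0.76} [[178.95957681 244.13082653]]
recorder_grip {'position': [0.5073, 0.3275, 0.097], 'conf': 0.73} [[325.62464302 210.83786416]]
narrow_grip {'position': [0.4931, 0.2465, 0.0902], 'conf': 0.63} [[322.29657959 304.74311507]]
```

View pics/w1.png

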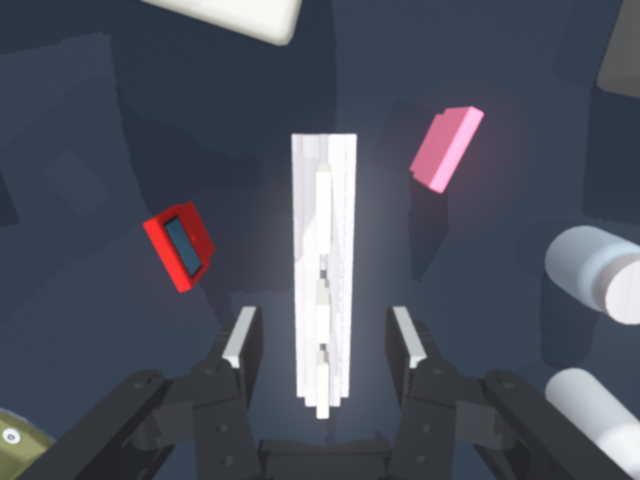

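```bash
python3 - <<'E'
import cv2
a=cv2.imread("pics/w1.png")
cv2.imwrite("pics/c3.png",cv2.resize(a[125:275,275:375],None,fx=4,fy=4,interpolation=2))
b=a[155:420,290:360].copy()
cv2.imwrite("pics/c4.png",cv2.resize(a[260:420,280:370],None,fx=3.5,fy=3.5,interpolation=2))
E
```

```text
(no output)
```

View pics/c3.png

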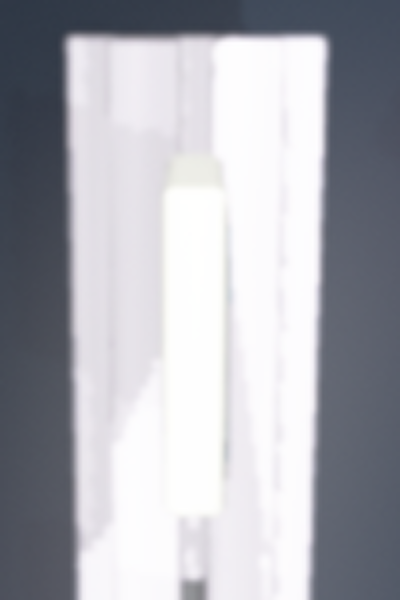

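View pics/c4.png

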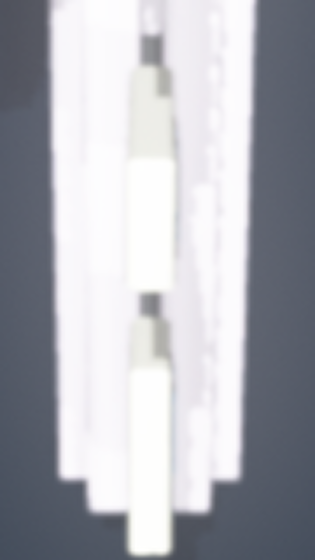

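```bash
python3 - <<'E'
from h import *
np.set_printoptions(precision=4,suppress=True)
s=env.read_state()
c=np.array([[165,187],[222,187],[220,514],[164,514]])/4+[275,125]
r=ray("wrist",c,.096,s);print(r,r.mean(0),np.linalg.norm(r[0]-r[3]),np.linalg.norm(r[0]-r[1]))
n=ray("wrist",np.array([[129,158],[172,158],[173,291],[127,291]])/3.5+[280,260],.096,s)
h=ray("wrist",np.array([[130,367],[170,367],[171,555],[128,555]])/3.5+[280,260],.066,s)
print(n.mean(0),h.mean(0))
R0=R.from_quat(s["ee_rot"]).as_matrix();d=(r.mean(0)-h.mean(0));print("row heading",np.degrees(np.arctan2(d[1],d[0])),np.linalg.norm(d[:2]),"toolx heading",np.degrees(np.arctan2(R0[1,0],R0[0,0])))
print("shift in tool",R0.T@(r.mean(0)-s["tcp_pos"]))
print(s["tcp_pos"])
E
```

```text
[[0.5042 0.3565 0.096 ]
 [0.5144 0.3551 0.096 ]
 [0.5057 0.2925 0.096 ]
 [0.4948 0.294  0.096 ]] [0.5048 0.3245 0.096 ] 0.06318142272718112 0.010355479531049821
[0.4914 0.2309 0.096 ] [0.478  0.1371 0.066 ]
row heading 81.86198577467762 0.18930701651323775 toolx heading 82.08300340503583
shift in tool [ 0.0143 -0.0024  0.1343]
[0.5053 0.3102 0.2303]
```

Request:
{"method": "servo_tool", "body": {"deltas": "14 -2.5 20 0 45; 14 -2.5 60 0 45; 14 -2.5 100 0 45; 14 -2.5 135 0 45; 14 -2.5 160 0 45; 14 -2.5 178 0 45; 14 -2.5 178 0 45; 14 -2.5 178 0 45", "grip_force": 60}}

```text
clock: 2.65
tcp_pos: [0.5034, 0.326, 0.0542]
ee_rot: [0.753, 0.658, 0.001, 0.0]
wrist_force: [0.2, 0.1, 0.8]
width: 0.453
```

```bash
python3 - <<'E'
from h import *
im=get_image("wrist");cv2.imwrite("pics/w2.png",im)
s=env.read_state();print(s["tcp_pos"],s["wrist_force"])
E
```

```text
[0.50360362 0.3258722  0.05440346] [-0.08550291 -1.20794717  1.01731434]
```

View pics/w2.png

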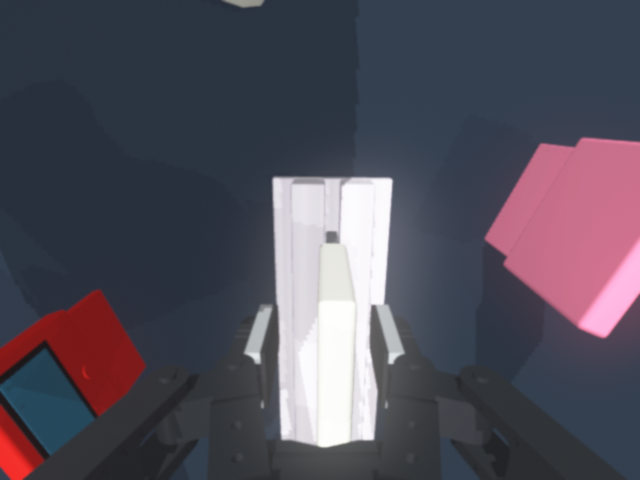

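```bash
python3 - <<'E'
from h import *
np.set_printoptions(precision=4,suppress=True)
s=env.read_state()
r=ray("wrist",[[319.5,303],[355.5,303],[354,442],[318,442]],.096,s);print(r)
R0=R.from_quat(s["ee_rot"]).as_matrix();print((r-s["tcp_pos"])@R0)
a=cv2.imread("pics/w2.png");cv2.imwrite("pics/c5.png",cv2.resize(a[230:450,230:420],None,fx=4,fy=4,interpolation=2)[:600])
E
```

```text
[[0.5045 0.3566 0.096 ]
 [0.5151 0.3551 0.096 ]
 [0.5088 0.3018 0.096 ]
 [0.4965 0.3035 0.096 ]]
[[ 0.0306 -0.0032 -0.0416]
 [ 0.0306  0.0075 -0.0416]
 [-0.0231  0.0085 -0.0416]
 [-0.0231 -0.004  -0.0416]]
```

View pics/c5.png

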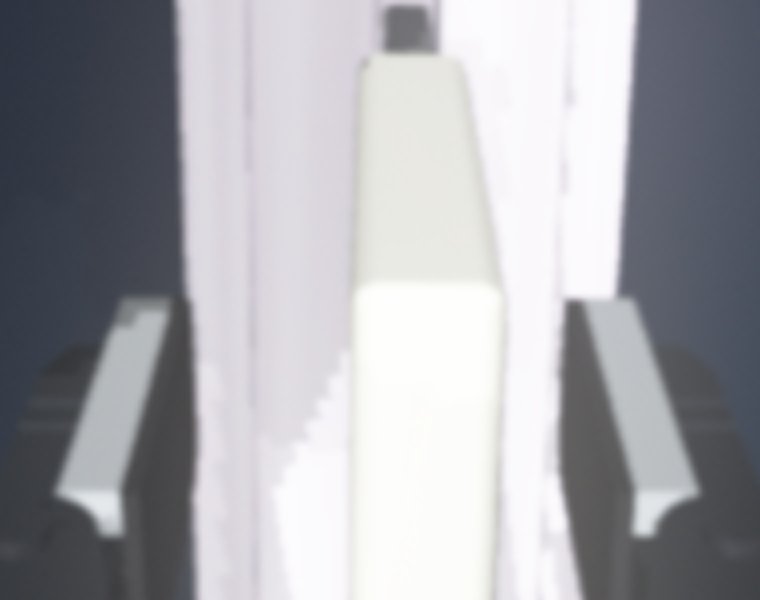

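```bash
python3 - <<'E'
from h import *
np.set_printoptions(precision=5,suppress=True)
s=env.read_state();print(s["tcp_pos"],s["ee_rot"])
p,T=pose("wrist",s);print(T,p["hand_eye"],p["cx"])
K,d=intr(p);print(K,cv2.undistortPoints(np.array([[[337.5,303.]]]),K,d))
print(ray("wrist",[[337.5,303]],.096,s))
R0=R.from_quat(s["ee_rot"]).as_matrix();print(R0)
E
```

```text
[0.5036  0.32587 0.0544 ] [0.75315 0.65784 0.00089 0.00019]
[[ 0.99081  0.12873  0.04145  0.51267]
 [-0.13523  0.93885  0.31667  0.40829]
 [ 0.00185 -0.31937  0.94763  0.19748]
 [ 0.       0.       0.       1.     ]] [[-0.00075  0.94728  0.32041  0.08304]
 [ 1.       0.00084 -0.00013 -0.00189]
 [-0.00039  0.32041 -0.94728 -0.14299]
 [ 0.       0.       0.       1.     ]] 323.913223055877
[[378.16995   0.      323.91322]
 [  0.      378.16995 245.49651]
 [  0.        0.        1.     ]] [[[0.03595 0.15216]]]
[[0.5098  0.35586 0.096  ]]
[[ 0.13448  0.99091  0.00159]
 [ 0.99092 -0.13448  0.00089]
 [ 0.00109  0.00146 -1.     ]]
```

Request:
{"method": "servo_tool", "body": {"deltas": "0 2 0 0 45; 0 4 0 0 45; 0 4 0 0 30; 0 4 0 0 10; 0 4 0 0 0; 0 4 0 0 0; 0 4 0 0 0; 0 4 0 0 0", "grip_force": 60}}

```text
clock: 3.7
tcp_pos: [0.5073, 0.3249, 0.0534]
ee_rot: [0.753, 0.658, 0.0, 0.0]
wrist_force: [0.1, -1.5, 2.7]
width: 0.136
```

```bash
python3 - <<'E'
from h import *
im=get_image("wrist");cv2.imwrite("pics/w3.png",im)
cv2.imwrite("pics/c6.png",cv2.resize(im[230:450,230:420],None,fx=4,fy=4,interpolation=2)[:600])
s=env.read_state();print(s["tcp_pos"],s["wrist_force"],s["ft_torque"],s["width"],s["clock"])
E
```

```text
[0.50729848 0.32488541 0.05340265] [ 0.92528909 -0.0270582   3.08627479] [ 0.03254307 -0.04059168  0.01294646] 0.12958901978575832 3.75
```

View pics/c6.png

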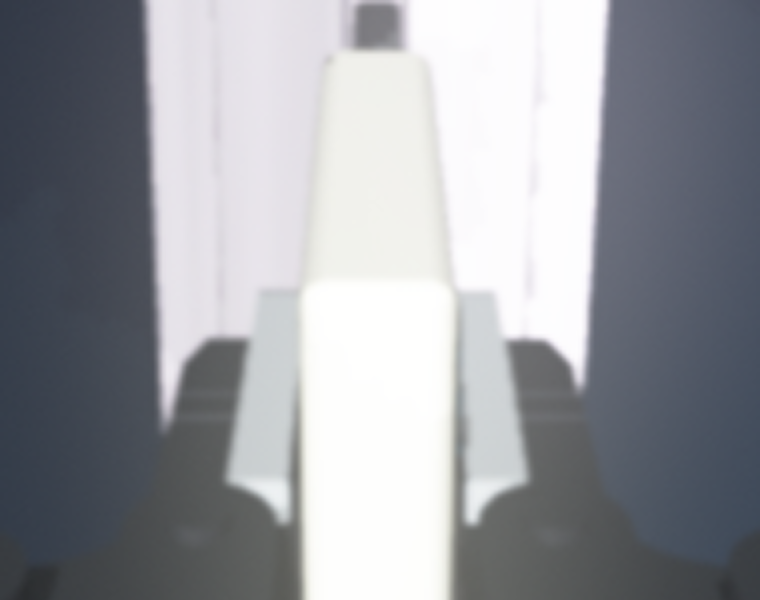

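Request:
{"method": "servo_tool", "body": {"deltas": "0 0 -5 0 0; 0 0 -15 0 0; 0 0 -30 0 0; 0 0 -60 0 0; 0 0 -100 0 0; 0 0 -140 0 0; 0 0 -140 0 0", "grip_force": 80}}

```text
clock: 4.62
tcp_pos: [0.5082, 0.3255, 0.1977]
ee_rot: [0.753, 0.658, 0.003, 0.001]
wrist_force: [-0.3, 0.3, -1.3]
width: 0.136
```

```bash
python3 - <<'E'
from h import *
im=get_image("scene");cv2.imwrite("pics/s1.png",im)
s=env.read_state();print(s["tcp_pos"],s["ee_rot"],s["wrist_force"],s["width"],s["clock"])
for n in("scene","side"):
  if n=="side":get_image(n)
  for b in boxes_of(n,"clip_seat"):print(n,b)
E
```

```text
[0.50754585 0.32505835 0.19523806] [7.53276297e-01 6.57702442e-01 1.49055152e-03 3.10768769e-04] [ 1.02652243 -0.32309416 -1.89044661] 0.13076931446519485 4.675
scene {'position': [0.4489, -0.2097, 0.0308], 'conf': 0.61}
scene {'position': [0.482, 0.1356, 0.0461], 'conf': 0.59}
side {'position': [0.4379, -0.2207, 0.0331], 'conf': 0.82}
```

View pics/s1.png

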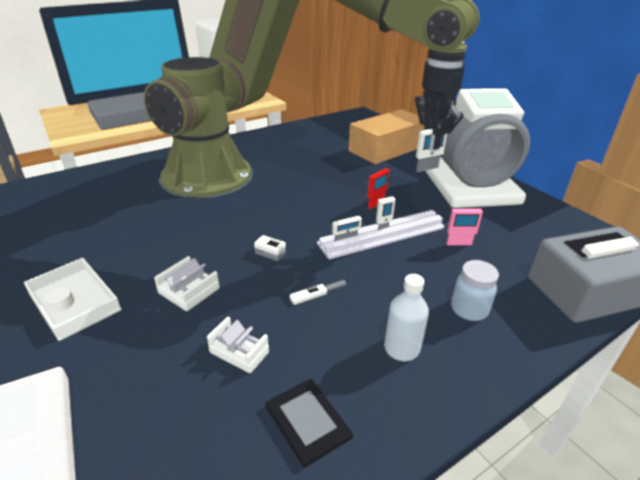

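```bash
python3 - <<'E'
from h import *
np.set_printoptions(precision=4,suppress=True)
def L(pts,z):
    r=ray("side",np.array(pts)/4+[280,335],z);d=r[1]-r[0];print(z,r[:,:2].tolist(),np.degrees(np.arctan2(d[1],d[0])),np.linalg.norm(d))
L([[222,112],[400,245]],.051);L([[152,168],[328,312]],.051)
L([[258,80],[465,228]],.045);L([[80,225],[292,405]],.045)
L([[78,305],[275,478]],.0)
E
```

```text
0.051 [[0.4403577063423019, -0.17162458513244788], [0.4655147769089133, -0.23480463773204674]] -68.28851285814281 0.0680043913727749
0.051 [[0.4125845679178441, -0.18146055119247545], [0.4366193451096701, -0.24517828825628712]] -69.33317287283823 0.06810007732149619
0.045 [[0.458284588202827, -0.16090042479122646], [0.4881240073145865, -0.23423330512613816]] -67.85841131554365 0.07917134753900375
0.045 [[0.3872201281065879, -0.18683161808952586], [0.41659569367538807, -0.2625422611253796]] -68.79385469703446 0.081209761244504
0.0 [[0.38718622307455036, -0.18297271113787594], [0.41622237366475645, -0.25738539143188155]] -68.6840550708206 0.07987706197423022
```

Request:
{"method": "servo_tool", "body": {"deltas": "-25 2 0 0 0; -75 4 0 0 0; -130 8 0 0 0; -185 11 0 0 0; -240 14 0 0 0; -295 17 0 0 0; -350 20 0 0 0; -400 23 0 0 0"}}

```text
clock: 5.82
tcp_pos: [0.4753, -0.0763, 0.1926]
ee_rot: [0.753, 0.658, -0.0, -0.001]
wrist_force: [0.1, 0.1, -1.4]
width: 0.128
```

Request:
{"method": "servo_tool", "body": {"deltas": "-50 2 0 -6 0; -100 5 0 -12 0; -145 8 0 -18 0; -175 9 0 -24 0; -192 10 0 -29 0; -192 10 0 -29 0; -192 10 0 -29 0"}}

```text
clock: 6.7
tcp_pos: [0.46, -0.2655, 0.1928]
ee_rot: [0.565, 0.825, 0.0, -0.001]
wrist_force: [-0.3, -0.6, -2.0]
width: 0.13
```

```bash
python3 - <<'E'
from h import *
s=env.read_state();im=get_image("wrist");cv2.imwrite("pics/w4.png",im)
print(s["tcp_pos"],s["ee_rot"],s["wrist_force"],s["width"],s["clock"])
for b in boxes_of("wrist","clip_seat"):print(b)
E
```

```text
[ 0.4600024  -0.26549925  0.19278653] [ 5.65237267e-01  8.24928185e-01  5.55545340e-05 -5.64904169e-04] [-0.33369376 -0.59496389 -2.0144426 ] 0.13007460144044047 6.7
{'position': [0.44, -0.2023, 0.0376], 'conf': 0.79}
```

View pics/w4.png

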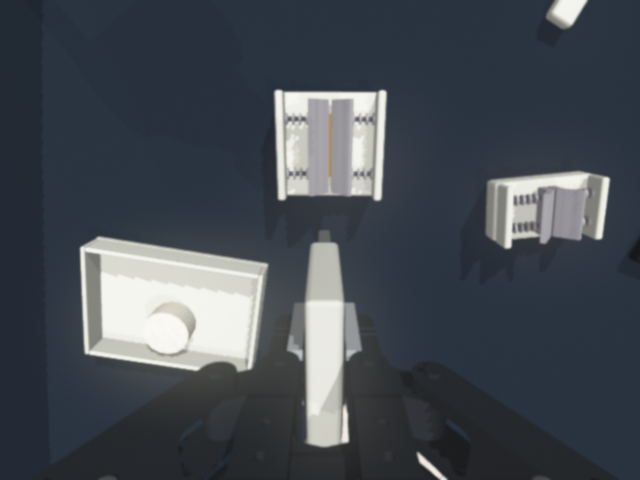

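```bash
python3 - <<'E'
import cv2
a=cv2.imread("pics/w4.png")
cv2.imwrite("pics/c7.png",cv2.resize(a[80:260,255:405],None,fx=3.3333,fy=3.3333,interpolation=2))
E
```

```text
(no output)
```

View pics/c7.png

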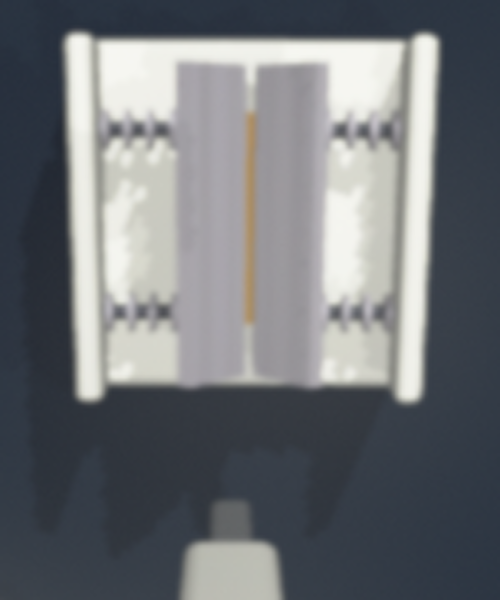

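```bash
python3 - <<'E'
from h import *
np.set_printoptions(precision=4,suppress=True)
for i in range(3):print(camera_params("wrist")["hand_eye"][:3,3])
s=env.read_state();R0=R.from_quat(s["ee_rot"]).as_matrix()
off=np.array([255,80]);k=10/3
def t(p,z):return (ray("wrist",np.array(p)/k+off,z,s)-s["tcp_pos"])@R0*1000
m=t([[178,62],[328,65],[321,386],[180,386]],.051);print("mouth",m,m.mean(0))
g=t([[250.5,112],[248.5,322]],.0205);print("floor strip",g,g.mean(0))
w=t([[80,35],[425,35],[407,400],[90,400]],.045);print("walls",w,w.mean(0))
print("slab far top",(ray("wrist",[[307,303],[344,303]],s["tcp_pos"][2]+.0426,s)-s["tcp_pos"])@R0*1000)
print("slab bot? far top u from crop", 255+np.array([187,277])/k)
print("jaw heading rel",np.degrees(np.arctan2(g[0,1]-g[1,1],g[0,0]-g[1,0])))
E
```

```text
[ 0.0839 -0.0014 -0.143 ]
[ 0.0839 -0.0014 -0.143 ]
[ 0.0839 -0.0014 -0.143 ]
mouth [[ 96.8983 -12.237  142.155 ]
 [ 96.2882  19.5543 142.1478]
 [ 27.3809  19.5472 142.122 ]
 [ 27.4022 -12.7055 142.1291]] [ 61.9924   3.5398 142.1385]
floor strip [[ 87.1275   3.6506 172.6479]
 [ 37.4813   3.3653 172.6293]] [ 62.3044   3.5079 172.6386]
walls [[102.6834 -33.4738 148.1619]
 [102.6563  40.735  148.1455]
 [ 22.8707  40.2346 148.1157]
 [ 22.9215 -34.0887 148.1321]] [ 62.783    3.3517 148.1388]
slab far top [[ 31.9618  -6.3988 -42.5866]
 [ 31.9523   4.5425 -42.589 ]]
slab bot? far top u from crop [311.1 338.1]
jaw heading rel 0.32926886722878523
```

```bash
python3 - <<'E'
import cv2
a=cv2.imread("pics/w4.png")
cv2.imwrite("pics/c8.png",cv2.resize(a[225:375,265:385],None,fx=4,fy=4,interpolation=2))
E
```

```text
(no output)
```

View pics/c8.png

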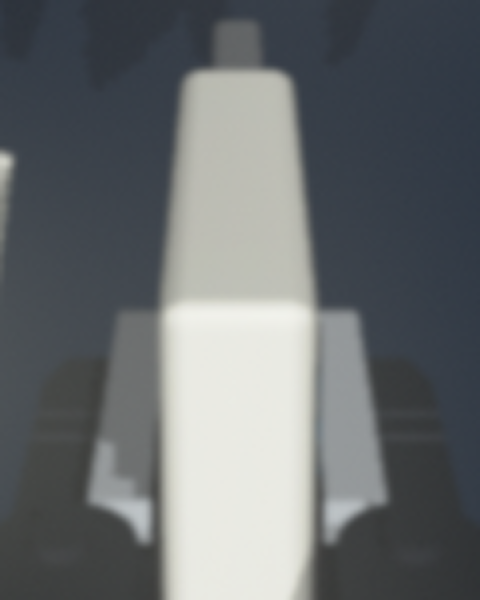

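Request:
{"method": "servo_tool", "body": {"deltas": "30 2 0 0.3 0; 62.3 4.7 0 0.3 0; 62.3 4.7 20 0.3 0; 62.3 4.7 50 0.3 0; 62.3 4.7 72 0.3 0; 62.3 4.7 82 0.3 0; 62.3 4.7 82 0.3 0; 62.3 4.7 82 0.3 0"}}

```text
clock: 7.8
tcp_pos: [0.4423, -0.2065, 0.1122]
ee_rot: [0.567, 0.824, 0.0, 0.001]
wrist_force: [0.6, 0.7, -0.8]
width: 0.127
```

```bash
python3 - <<'E'
from h import *
s=env.read_state()
print(s["tcp_pos"],s["ee_rot"],s["wrist_force"],s["width"],s["clock"])
im={n:get_image(n) for n in("wrist","side","scene")}
cv2.imwrite("pics/w5.png",im["wrist"])
cv2.imwrite("pics/d5.png",cv2.resize(im["side"][290:470,260:440],None,fx=3.3,fy=3.3,interpolation=2))
cv2.imwrite("pics/e5.png",cv2.resize(im["scene"][190:330,130:270],None,fx=4,fy=4,interpolation=2))
E
```

```text
[ 0.44231089 -0.20650874  0.11216741] [5.66756261e-01 8.23885240e-01 7.36133581e-05 6.67758580e-04] [ 0.64176024  0.67466747 -0.84907137] 0.1274045149633455 7.8
```

View pics/w5.png

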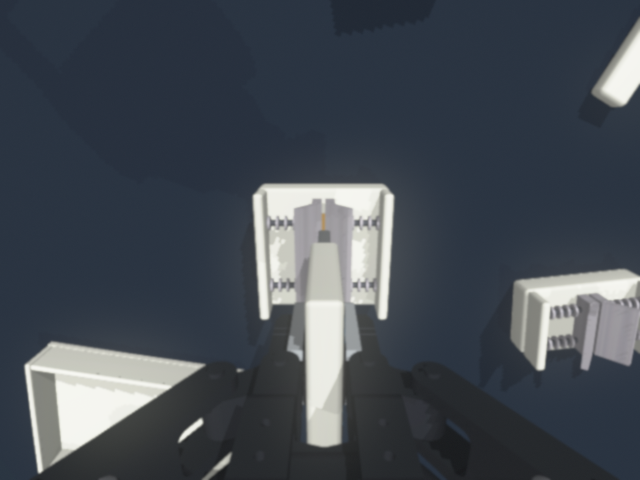

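View pics/d5.png

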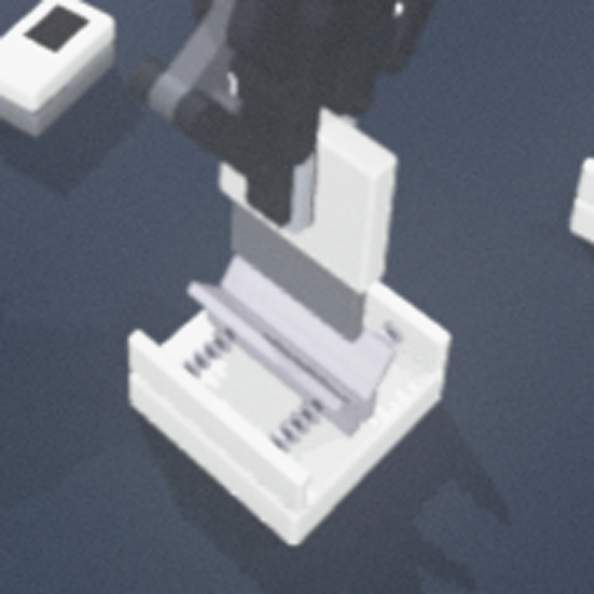

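View pics/e5.png

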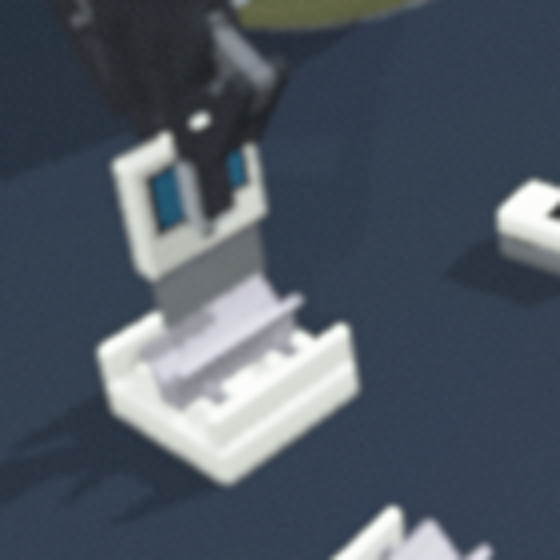

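```bash
python3 - <<'E'
import cv2
a=cv2.imread("pics/w5.png")
cv2.imwrite("pics/c9.png",cv2.resize(a[175:325,250:400],None,fx=4,fy=4,interpolation=2))
E
```

```text
(no output)
```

View pics/c9.png

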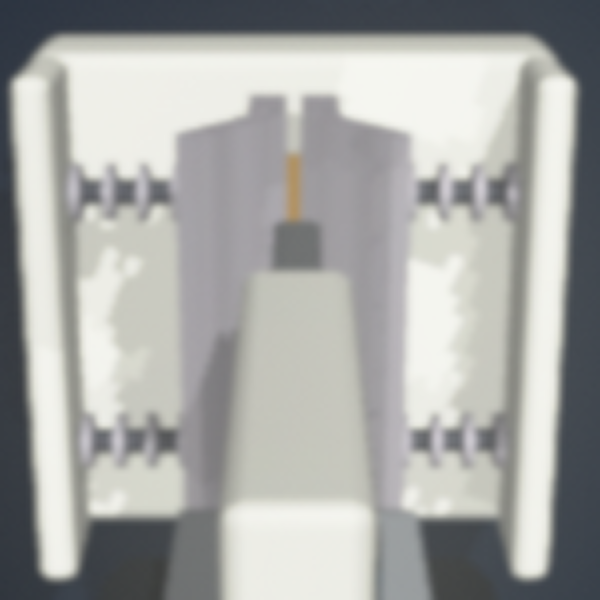

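```bash
python3 - <<'E'
from h import *
np.set_printoptions(precision=4,suppress=True)
s=env.read_state();R0=R.from_quat(s["ee_rot"]).as_matrix()
def t(p,z):return (ray("wrist",np.array(p)/4+[250,175],z,s)-s["tcp_pos"])@R0*1000
print(camera_params("wrist")["hand_eye"][:3,3])
w=t([[28,78],[562,78],[530,577],[57,577]],.045);print("walls",w.mean(0),w)
print("mouth far",t([[178,133],[410,133]],.051))
print("slab",t([[222,505],[373,505]],s["tcp_pos"][2]+.0426))
E
```

```text
[ 0.0839 -0.0014 -0.143 ]
walls [ 3.4549 -1.5947 66.949 ] [[ 43.0866 -38.8962  66.8855]
 [ 43.0138  36.0139  66.9409]
 [-36.191   35.4267  67.0123]
 [-36.0897 -38.9231  66.9574]]
mouth far [[ 36.5562 -17.5725  60.9072]
 [ 36.5237  14.392   60.9308]]
slab [[ 32.5534  -6.8369 -42.6346]
 [ 32.5387   4.303  -42.6264]]
```

Request:
{"method": "servo_tool", "body": {"deltas": "1.5 -0.3 8 0 0; 1.5 -0.3 16 0 0; 1.5 -0.3 22 0 0; 1.5 -0.3 28 0 0; 1.5 -0.3 34 0 0; 1.5 -0.3 39 0 0; 1.5 -0.3 42 0 0; 1.5 -0.3 42 0 0", "grip_force": 110}}

```text
clock: 8.95
tcp_pos: [0.4408, -0.205, 0.0688]
ee_rot: [0.567, 0.824, -0.0, -0.0]
wrist_force: [-0.6, -0.7, -3.8]
width: 0.126
```

Request:
{"method": "servo_tool", "body": {"deltas": "0 0 1 0 0; 0 0 2 0 0; 0 0 2 0 0"}}

```text
clock: 9.32
tcp_pos: [0.4412, -0.2051, 0.0675]
ee_rot: [0.567, 0.824, 0.0, 0.0]
wrist_force: [0.1, 0.6, 2.4]
width: 0.13
```

```bash
python3 - <<'E'
from h import *
s=env.read_state()
print(s["tcp_pos"],s["wrist_force"],s["ft_torque"],s["width"],s["clock"])
im={n:get_image(n) for n in("wrist","side","scene")}
cv2.imwrite("pics/w6.png",im["wrist"])
cv2.imwrite("pics/d6.png",cv2.resize(im["side"][290:470,260:440],None,fx=3.3,fy=3.3,interpolation=2))
cv2.imwrite("pics/e6.png",cv2.resize(im["scene"][190:330,130:270],None,fx=4,fy=4,interpolation=2))
E
```

```text
[ 0.44120549 -0.20514143  0.06745335] [0.07649937 0.55588395 2.41596277] [ 0.0827779  -0.03071438  0.07302919] 0.12957733849075692 9.325
```

View pics/d6.png

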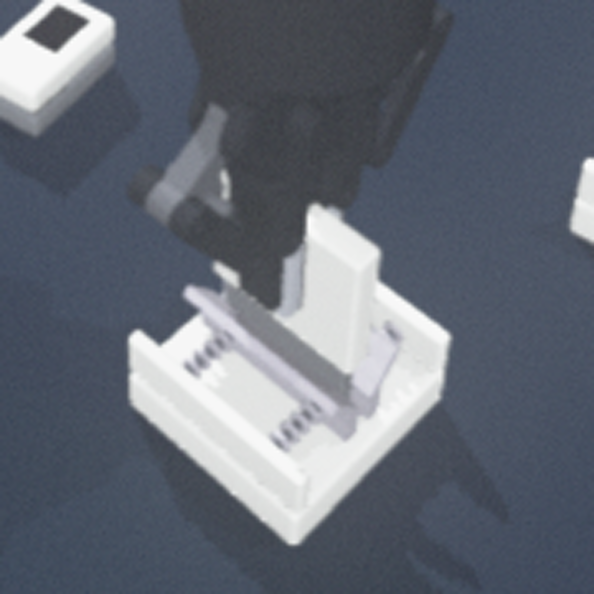

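View pics/e6.png

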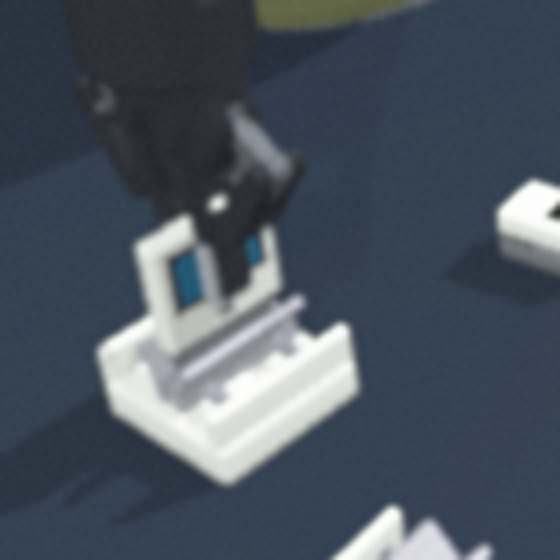

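View pics/w6.png

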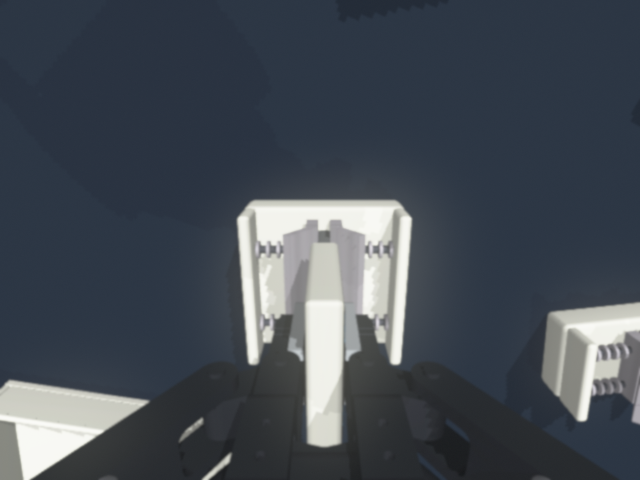

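Request:
{"method": "servo_tool", "body": {"deltas": "0 0 1 0 0; 0 0 1 0 0"}}

```text
clock: 9.72
tcp_pos: [0.4414, -0.2052, 0.0674]
ee_rot: [0.567, 0.824, 0.0, 0.0]
wrist_force: [-4.1, 3.3, 18.0]
width: 0.124
```

Request:
{"method": "servo_tool", "body": {"deltas": "0 0 1 0 0; 0 0 1 0 0"}}

```text
clock: 9.98
tcp_pos: [0.4415, -0.2053, 0.0674]
ee_rot: [0.567, 0.824, 0.0, 0.001]
wrist_force: [-10.1, 7.2, 32.7]
width: 0.127
```

Request:
{"method": "servo_tool", "body": {"deltas": "0 0 1 0 0; 0 0 1 0 0"}}

```text
clock: 10.22
tcp_pos: [0.4417, -0.2053, 0.0673]
ee_rot: [0.567, 0.824, 0.0, 0.001]
wrist_force: [-15.1, 10.3, 46.4]
width: 0.125
```

Request:
{"method": "servo_tool", "body": {"deltas": "0 0 -2 0 0; 0 0 -3 0 0; 0 0 -3 0 0", "grip_force": 20}}

```text
clock: 10.6
tcp_pos: [0.4412, -0.2052, 0.0674]
ee_rot: [0.567, 0.824, -0.0, 0.0]
wrist_force: [-1.2, 1.5, 7.3]
width: 0.124
```

Request:
{"method": "servo_tool", "body": {"deltas": "0 0 0 0 20; 0 0 0 0 30; 0 0 0 0 40; 0 0 0 0 45; 0 0 0 0 45; 0 0 0 0 45"}}

```text
clock: 11.35
tcp_pos: [0.4411, -0.2051, 0.0673]
ee_rot: [0.567, 0.824, -0.0, 0.0]
wrist_force: [0.4, 0.5, -0.1]
width: 0.454
```

```bash
python3 - <<'E'
from h import *
s=env.read_state()
print(s["tcp_pos"],s["wrist_force"],s["width"],s["clock"])
im=get_image("wrist")
cv2.imwrite("pics/w7.png",im)
E
```

```text
[ 0.4410977  -0.20511259  0.06729201] [ 0.41186962  0.522709   -0.05977202] 0.4541586768756723 11.35
```

View pics/w7.png

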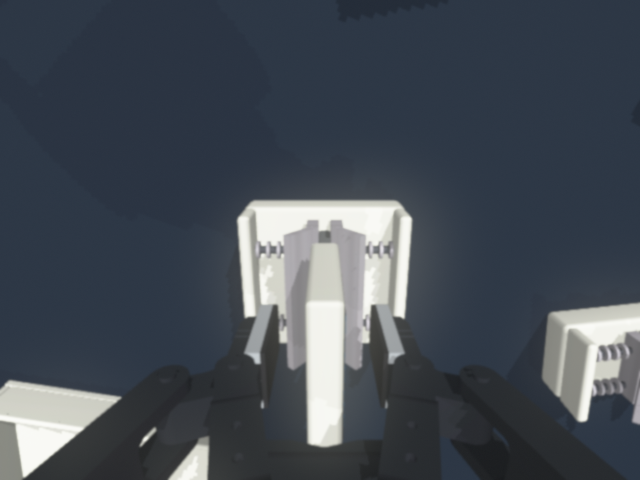

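Released and standing; rise straight up and check.

Request:
{"method": "servo_tool", "body": {"deltas": "0 0 -15 0 45; 0 0 -40 0 45; 0 0 -80 0 45; -20 0 -120 0 45; -40 0 -140 0 45; -60 0 -140 0 45; -60 0 -140 0 45"}}

```text
clock: 12.28
tcp_pos: [0.4625, -0.2617, 0.208]
ee_rot: [0.567, 0.824, -0.0, 0.0]
wrist_force: [-1.1, 1.0, -0.6]
width: 0.451
```

```bash
python3 - <<'E'
from h import *
s=env.read_state()
print(s["tcp_pos"],s["wrist_force"],s["width"],s["clock"])
im={n:get_image(n) for n in("wrist","side","scene")}
cv2.imwrite("pics/w8.png",im["wrist"])
cv2.imwrite("pics/d8.png",cv2.resize(im["side"][290:470,260:440],None,fx=3.3,fy=3.3,interpolation=2))
cv2.imwrite("pics/e8.png",im["scene"])
E
```

```text
[ 0.46254121 -0.26173948  0.20803662] [-1.14289915  0.97317857 -0.55577315] 0.4508400306639891 12.275
```

View pics/w8.png

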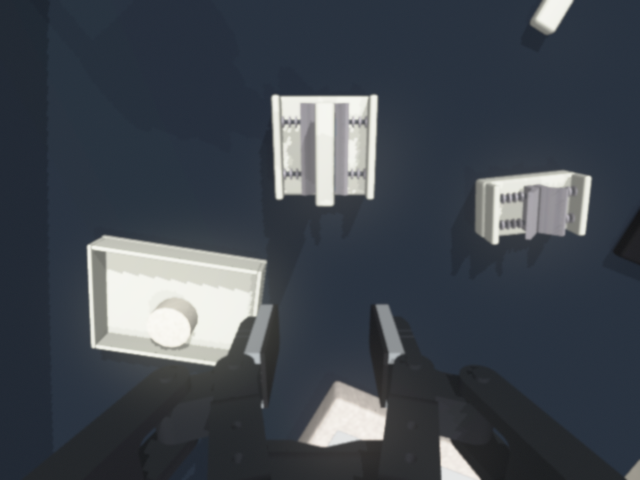

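View pics/d8.png

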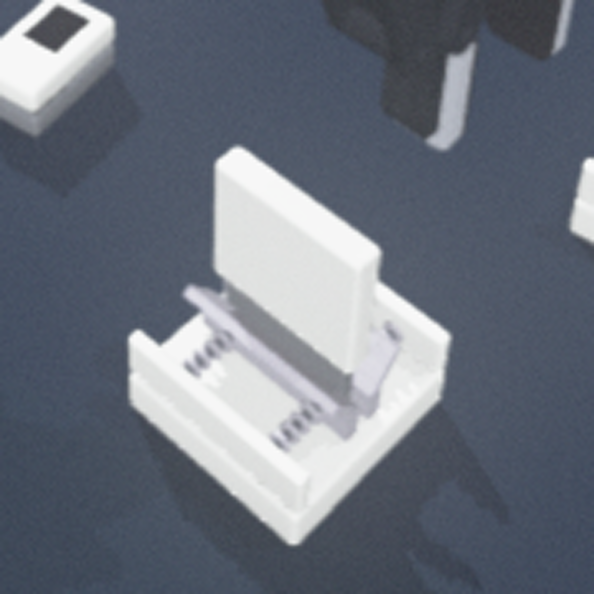

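View pics/e8.png

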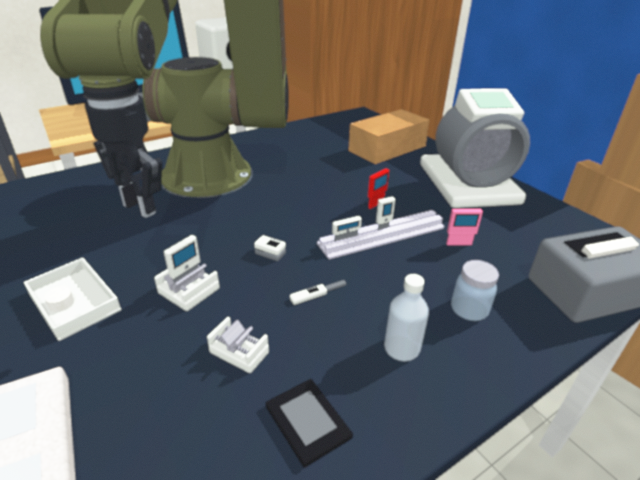

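```bash
python3 - <<'E'
from h import *
np.set_printoptions(precision=4,suppress=True)
s=env.read_state();R0=R.from_quat(s["ee_rot"]).as_matrix()
a=cv2.imread("pics/w8.png")
cv2.imwrite("pics/c10.png",cv2.resize(a[85:215,260:390],None,fx=4.5,fy=4.5,interpolation=2))
E
```

```text
(no output)
```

View pics/c10.png

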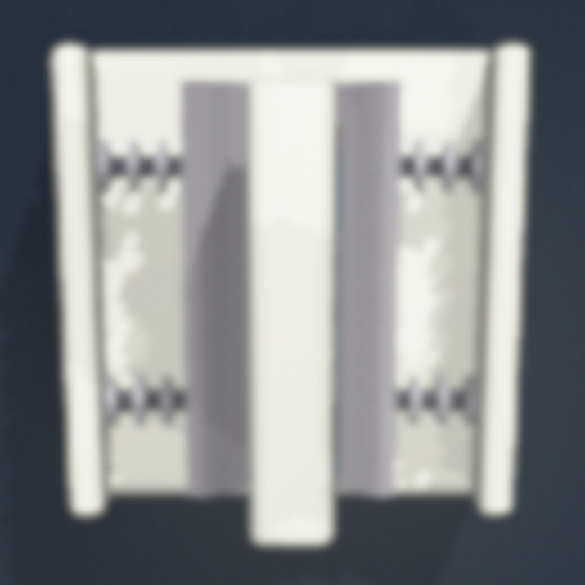

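```bash
python3 - <<'E'
from h import *
np.set_printoptions(precision=2,suppress=True)
s=env.read_state();R0=R.from_quat(s["ee_rot"]).as_matrix()
def t(p,z):return ((ray("wrist",np.array(p)/4.5+[260,85],z,s)-s["tcp_pos"])@R0*1000)[:,:2]
m=t([[183,83],[400,83],[393,494],[190,494]],.051);print("mouth",m.mean(0),np.ptp(m,0))
for z in(.110,.113,.118):
    q=t([[252,80],[332,80],[332,545],[251,545]],z);print("slab",z,q.mean(0),np.ptp(q,0))
w=t([[68,43],[514,43],[496,515],[87,515]],.045);print("walls",w.mean(0),np.ptp(w,0))
# side-view height check: top corners of slab from side crop at x,y predicted
c=s["tcp_pos"]+R0@np.r_[q.mean(0)/1000,0]
for zt in(.110,.116):
    P=[np.r_[(s["tcp_pos"]+R0@np.array([m.mean(0)[0]+sx*32,m.mean(0)[1]+sy*6,0])/1000)[:2],zt] for sx in(-1,1) for sy in(-1,1)]
    print(zt,((proj("side",P)-[260,290])*3.3).round(0).tolist())
E
```

```text
mouth [59.77 -0.64] [68.8  36.09]
slab 0.11 [60.99 -0.76] [63.03 11.67]
slab 0.113 [61.27 -0.77] [62.24 11.53]
slab 0.118 [61.75 -0.78] [60.93 11.28]
walls [60.54 -0.67] [80.42 74.77]
0.11 [[361.0, 266.0], [385.0, 244.0], [215.0, 158.0], [239.0, 138.0]]
0.116 [[362.0, 253.0], [387.0, 232.0], [215.0, 145.0], [240.0, 126.0]]
```

```bash
python3 -c "
from bench import env
print(env.finish_job())"
```

```text
the job is handed in; nothing more can be done
None
```

I took the full-size white recorder out of the rack, pressed it blade-down into the larger clip (70 mm jaws) and let go. I then raised the gripper clear and handed the job in at about 12.5 s.

- **Fully home:** when pressed, the tool stopped at 67.4 mm, the height worked out for the blade resting on the floor. It did not sink further as the wrist force rose to about 46 N upward (about 50 N in all). That push came from the held recorder on the clip floor, and it was more than the 5 to 20 N needed. I eased it off to about 7 N before letting go. The side picture agrees with a top height of about 110 mm or slightly less.
- **Position:** the last wrist picture puts the recorder about 1 mm off centre along the jaws and 0.1 mm across. It stands upright, with nothing touching it.
- **The rest of the scene:** the scene picture shows the narrow and short handhelds still standing in the rack. The pink and red look-alikes and the smaller clip are where they were.
- **Disagreements:** the wrist-camera calibration shifted by up to about 2 mm between readings. I therefore set the grasp from the slab's position relative to the gripper pads, and the insertion from the slab's position relative to the jaws. The networks' clip positions also differed by about 15 mm between cameras, so I used them only as a rough guide.

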